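Load the grinding pucks into the spring magazine

TASK

Pull open the drawer of the plywood unit and load every abrasive puck lying in it into the spring magazine: lay each one flat between the four guide rods and press it straight down against the spring until both latches snap over it and hold it. When none is left, push the drawer fully shut. Leave the other things on the bench where they are.

Things in the scene. Friction and masses are not known exactly. Their poses are not given: they have to be found in the camera images.
- drawer (a joint): the drawer of the plywood drawer unit, in m: 0 shut, grows as it is pulled out along the unit's own -x (towards the robot), stop at 0.17. Slides with about 3 N of friction and stays where it is left. It may start slightly ajar. The front tray is clear of the unit from about 0.14
- drawer_handle (a point): middle of the drawer's steel bar handle: a level round bar 11 mm thick and 120 mm long along the point's y, 47 mm above the table, its axis 35 mm in front of the drawer's front (29 mm free behind the bar). Its x points into the unit, so the drawer opens along -x. The drawer's front is 58 mm tall; the unit is 300 mm deep, 440 mm wide and 85 mm tall
- tray_floor (a point): centre of the floor of the drawer's front tray, 22 mm above the table; moves with the drawer. The tray inside is 135 mm along x and 398 mm along y; its walls are about 41 mm high above this floor. Same axes as the handle
- follower (a joint): how far the magazine's spring follower is pressed down, in m: 0 at its upper stop (empty, its top level with the underside of the latches), 0.070 at most; 12 mm per puck loaded. Spring: 4 N to start, 100 N/m
- mouth (a point): point on the axis of the spring magazine, level with the flat underside of its two latch bolts, 100 mm above the table; z is up. The magazine is fixed to the table. The latch tips point inwards at x = +-21.5 mm and stand 14 mm above this point, their housings (x = +-34 to +-46 mm) 17 mm. The sides towards +-y are open, for fingers beside a puck
- puck1_centre (a point): centre of a dark grey abrasive puck: plain disc 50 mm across, 12 mm thick, 60 g, both faces alike; z is the disc's axis. Starts flat on the floor of the drawer's front tray. Some starts have fewer pucks (an absent one reads None all the time)
- puck2_centre (a point): centre of a dark grey abrasive puck: plain disc 50 mm across, 12 mm thick, 60 g, both faces alike; z is the disc's axis. Starts flat on the floor of the drawer's front tray. Some starts have fewer pucks (an absent one reads None all the time)
- puck3_centre (a point): centre of a dark grey abrasive puck: plain disc 50 mm across, 12 mm thick, 60 g, both faces alike; z is the disc's axis. Starts flat on the floor of the drawer's front tray. Some starts have fewer pucks (an absent one reads None all the time)
- puck4_centre (a point): centre of a dark grey abrasive puck: plain disc 50 mm across, 12 mm thick, 60 g, both faces alike; z is the disc's axis. Starts flat on the floor of the drawer's front tray. Some starts have fewer pucks (an absent one reads None all the time)
- ink_tin: bystander: closed flat steel ink tin, 84 mm across, 55 mm tall; origin at the underside
- spray: bystander: white spray bottle, 64 mm across, 170 mm tall; origin at the underside
- sponge_bowl: bystander: white ceramic bowl, 120 mm across, 50 mm tall; origin at the underside
- ink_knife: bystander: ink knife (spatula) lying flat; origin at the underside
- gum_jar: bystander: amber glass jar, 68 mm across, 90 mm tall; origin at the underside
- brayer: bystander: small hand roller lying down: roller 60 mm thick and 120 mm long, origin under the roller, handle along its own -x
- levigator: bystander: iron stone-grinding disc, 170 mm across, with an upright wooden crank handle, 100 mm tall, 4 kg; origin at the underside
- magazine: the magazine: steel base 150 mm (x) by 90 mm (y), origin at its underside. Four upright guide rods 8 mm thick stand at x = +-25, y = +-17.5 mm, with round tips 126 mm above the table, leaving a puck 1.5 mm of play all round; the follower plate and its coil spring lie between them
- latch_a (a joint): the latch bolt on the magazine's -x side, 18 mm wide with a bevelled top, in m: 0 sprung out over the mouth, up to 0.0075 pushed back (1.5 to 2.6 N). A puck laid between the rods rests on both bevels, its underside about 9 mm above the mouth point
- latch_b (a joint): the same latch on the +x side. A puck pressed down (up to about 20 N for a full stack) spreads both latches; once its top is below the mouth point they snap out over it and hold it down when it is let go
- puck5_centre (a point): centre of a dark grey abrasive puck: plain disc 50 mm across, 12 mm thick, 60 g, both faces alike; z is the disc's axis. Starts flat on the floor of the drawer's front tray. Some starts have fewer pucks (an absent one reads None all the time)
There are look-alikes about, which are no part of the job. What is shaped like the magazine but turquoise is not meant.

How it is judged:
By the outcome, as a careful person would: the job done as asked, in the order asked, and still so for the second after the job is handed in, with the robot touching nothing.
Of puck1, puck2, puck3, puck4, puck5 only 3 to 5 are there at a start; the rules pass over those that are not, and their reading is None.
At some moment in a run one of puck1, puck2, puck3, puck4, puck5 may be knocked a few centimetres aside while the robot is not near it.
Once in a run the grip may slacken for a moment while it holds something.
It also fails if it takes over 210 s, if anything falls off the work surface, if the arm or the gripper's body presses on something with over 40 N, if the wrist force passes 120 N, or if a joint passes its speed limit or range.

ROBOT

A 7-joint arm with a two-finger parallel gripper is mounted at the origin on the work surface. World frame = base frame: x ahead of the robot, y to its left, z up, the work surface at z = 0. Lengths are in m, angles in rad, forces in N, time in s.
With the tool pointing down it reaches from about 0.4 to 0.85 m from the base axis. Payload 4.5 kg.
Tool frame: the origin (TCP) lies at the very end of the fingers, on their centre line; the grasp point (between the pads) lies hold_point_z behind it (hold_point_z is the distance from the TCP to the grasp point, in m); z points along the fingers, x is the direction in which the jaws open and shut, and the axes are right-handed (so a half turn about z gives the same grasp; the last joint's range is limited). The gripper opens to 88 mm and grips with 3 to 60 N. Pads are 18 mm wide; open, the fingers measure 123 mm over their backs; the gripper's body (75 mm by 187 mm) begins 45 mm behind the grasp point.
Start: joints at [1.252, 0.689, -0.195, 1.565, 0.157, 0.902, -0.215], TCP at [0.216, -0.587, 0.201] pointing down, gripper open.
Joint ranges: [-3.01, 3.01], [-0.46, 2.08], [-1.47, 1.51], [0.13, 2.56], [-1, 4.14], [0.04, 2.09], [-2.66, 2.66]. Speed limits (rad/s): [2.57, 2.57, 3.14, 3.14, 3.14, 3.14, 3.14].

INTERFACE

Orientations are given as a unit quaternion [x, y, z, w].
In Python, from rig import * gives the robot as it stands.
- The arm moves only by the tool play_rows, never from a script. Its argument "rows" is a list that holds one entry, the list of rows, each a list of 5 numbers: the shift along the tool's x, y, z in units of 30 mm (1.0 is 30 mm), then the turn about the tool's z in units of 5 degrees (1.0 is 5 degrees), then the finger opening in mm, from 0 to 88.1. A call has 1 to 20 rows; each row is the pose to reach, as a shift and turn from the pose measured when the call began, along the tool's axes at that moment; what a row does not reach only later rows make up. A row lasts 1/8 s, in which the tool goes at most 62.5 mm and 10.7 degrees, less where a joint would pass 70% of its speed; a pose out of reach is approached as far as the arm can. A call with a gripper value outside its range is refused whole. The fingers move at their own pace and stop on an object; "squeeze" is the grip in N (left out, the last holds). Time passes only in rows, so rows that repeat a pose let the fingers close. It gives the time, the measured TCP pose, the force and the opening at its end, in the units of the state.
- observe(): the state, without advancing time (a new reading comes with each control period).
- capture(name): name is "side" or "top"; returns the picture (400x640x3 uint8, red, green, blue); there is no depth.
- camera_params(name): a dict with "fx", "fy", "cx", "cy" (pixels), "view" (4x4, takes a point from world to camera coordinates). Camera axes: x right, y up, looking along -z (the intrinsics and any distortion apply to the point x, -y, -z); pixel columns grow to the right and rows downward; lengths in m; the calibration is good to about 2 mm. A picture is of the moment at which its call begins. camera_params takes no time and is no camera call.
- close_job(): hands the job in, once; it reports no verdict.
Trained networks look in the newest picture that a camera, given by its name, has taken for a name from the list of things; names that differ only in an ending like _2 or _b are one class to them, and where a whole thing is asked for, a point or a joint stands for the part that bears it (a point fixed in the world has none). Each returns a list of dicts, best first, with "confidence" (0 to 1); they miss things now and then, are a little off and sometimes report something else, mostly with a low value. They report only what shows in the picture. A call takes as long as a camera call. They do not tell look-alikes from the thing itself.
- silhouettes(camera, target): "mask" (400x640 bool, what is visible of it) and "position" ([column, row] in pixels, amid what is visible of it).
The state is a dict: "clock": time; "joints": joint angles; "joint_velocities": joint speeds; "effort": joint torques, N m; "position": TCP position; "tcp_rot": TCP orientation; "ft_force": force on the tool from outside, world axes, zero at the start; "moment": the same for the moment, N m; "gripper_width": finger opening in m.
Only numpy, scipy, OpenCV 4.12 (cv2) and the standard library are available. Lean on these libraries where they do the work, as an engineer would, in place of code of your own. Each camera call takes 0.05 s, during which the arm holds its last target. There are 200 camera calls.

## Working session

There is one attempt and no reset: what is moved stays moved. The work goes in short steps, Python scripts to look and compute and a tool call to move; the robot and the scene stay as the last step left them, time stands still between calls to the robot, and variables do not carry over. Pictures are saved under pics/ and viewed, about 12 in all and at most 16, crops included, and the job is handed in when it is done.

Besides the shell and the picture viewer there is one more tool, called after ">>>" by a JSON object that holds its "method" and its "body", one argument or row to a line. play_rows: Moves the arm, as the interface text tells. Its arguments: {"type":"object","properties":{"rows":{"type":"array"},"squeeze":{"type":"number"}},"required":["rows"]}

```bash
mkdir -p pics; ls; python3 - <<'E'
from rig import *
import cv2,numpy as np
s=observe(); print({k:np.round(v,3).tolist() for k,v in s.items()})
for n in ("side","top"):
    im=capture(n); cv2.imwrite(f"pics/{n}0.png",im[:,:,::-1])
    p=camera_params(n); print(n,{k:np.round(v,4).tolist() for k,v in p.items()})
E
```

```text
pics
{'clock': 0.0, 'joints': [1.252, 0.69, -0.195, 1.566, 0.157, 0.903, -0.215], 'joint_velocities': [-0.0, -0.001, -0.001, 0.0, -0.001, -0.002, -0.001], 'effort': [0.001, -52.756, -1.267, -15.343, -0.053, 0.006, 0.0], 'position': [0.216, -0.586, 0.2], 'tcp_rot': [0.82, -0.572, -0.001, -0.0], 'ft_force': [0.207, -0.404, 0.086], 'moment': [0.004, 0.034, -0.028], 'gripper_width': 0.088}
side {'fx': 439.4842, 'fy': 439.4842, 'cx': 313.1864, 'cy': 197.2041, 'view': [[-0.8269, -0.5622, -0.0158, 0.453], [0.3568, -0.5461, 0.758, -0.2789], [-0.4347, 0.6211, 0.6521, -1.1664], [0.0, 0.0, 0.0, 1.0]]}
top {'fx': 437.3506, 'fy': 437.3506, 'cx': 317.5661, 'cy': 202.5306, 'view': [[0.021, -0.9998, -0.0054, -0.0051], [0.9806, 0.0196, 0.1949, -0.5526], [-0.1948, -0.0094, 0.9808, -1.635], [0.0, 0.0, 0.0, 1.0]]}
```

View pics/side0.png

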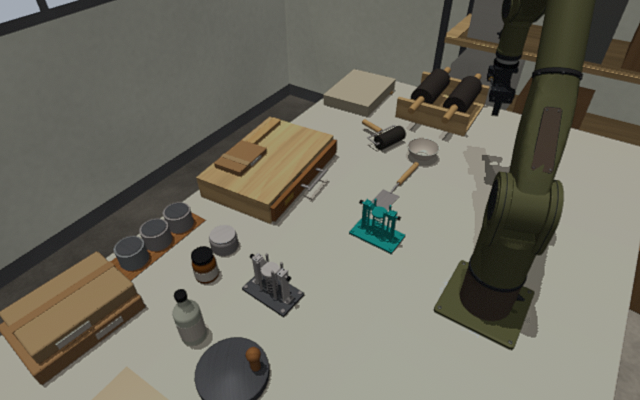

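View pics/top0.png

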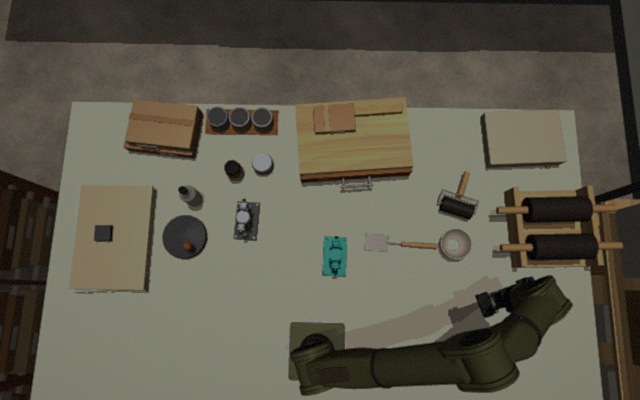

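The side view shows the plywood unit at (270,165) with its handle at (316,183), the grey magazine at (272,283) and a turquoise look-alike at (378,225). In the top view they are at (355,140), (356,184), (247,221) and (335,257). The small wooden box at (162,130) in the top view has no bar handle. The grey magazine and the big unit fit the description.

```bash
cat > h.py <<'E'
from rig import *
import cv2,numpy as np
from scipy.spatial.transform import Rotation as R
from scipy.optimize import least_squares
def ray(cam,px):
    p=camera_params(cam);V=np.array(p["view"])
    d=np.array([(px[0]-p["cx"])/p["fx"],-(px[1]-p["cy"])/p["fy"],-1.])
    return -V[:3,:3].T@V[:3,3],V[:3,:3].T@d
def at_z(cam,px,z):
    o,d=ray(cam,px); return o+d*(z-o[2])/d[2]
def proj(cam,X):
    p=camera_params(cam);V=np.array(p["view"]);c=np.atleast_2d(X)@V[:3,:3].T+V[:3,3]
    return np.c_[p["cx"]+p["fx"]*c[:,0]/-c[:,2],p["cy"]-p["fy"]*c[:,1]/-c[:,2]]
def tri(a,b):
    # a,b: pixels in side and top
    A=[];B=[]
    for cam,px in(("side",a),("top",b)):
        o,d=ray(cam,px);d/=np.linalg.norm(d);M=np.eye(3)-np.outer(d,d);A.append(M);B.append(M@o)
    return np.linalg.lstsq(np.vstack(A),np.hstack(B),rcond=None)[0]
def snap(cam,name=None,box=None,k=4):
    im=capture(cam)[:,:,::-1]
    if name:
        c=im if box is None else im[box[1]:box[3],box[0]:box[2]]
        if box is not None:c=cv2.resize(c,None,fx=k,fy=k,interpolation=cv2.INTER_CUBIC)
        cv2.imwrite(f"pics/{name}.png",c)
    return im
def shift(target,rot=None):
    # shift in tool units from current pose to a world target
    s=observe();r=R.from_quat(s["tcp_rot"])
    return np.round(r.inv().apply(np.array(target)-s["position"])/0.03,2)
E
python3 - <<'E'
from h import *
a=snap("side");b=snap("top")
for t in ("drawer_handle","magazine","follower","latch_a","drawer","tray_floor"):
    for c in("side","top"):
        for d in silhouettes(c,t)[:3]:
            m=d["mask"];ys,xs=np.nonzero(m)
            print(t,c,round(d["confidence"],2),np.round(d["position"],1),m.sum(),(xs.min(),xs.max(),ys.min(),ys.max()) if m.any() else "")
c1=cv2.resize(b[160:280,220:420],None,fx=4,fy=4,interpolation=cv2.INTER_CUBIC)
cv2.imwrite("pics/c1.png",c1)
c2=np.hstack([cv2.resize(a[240:320,230:315],None,fx=4.7,fy=6,interpolation=cv2.INTER_CUBIC),cv2.resize(a[150:230,280:350],None,fx=5.7,fy=6,interpolation=cv2.INTER_CUBIC)])
cv2.imwrite("pics/c2.png",c2);print(c2.shape)
E
```

```text
drawer_handle side 0.92 [305.8 178.2] 1352 (np.int64(271), np.int64(337), np.int64(140), np.int64(220))
drawer_handle top 0.84 [355.2 172.2] 1048 (np.int64(301), np.int64(411), np.int64(167), np.int64(187))
magazine side 0.91 [377.  225.7] 1721 (np.int64(350), np.int64(404), np.int64(201), np.int64(253))
magazine side 0.76 [271.9 288.2] 2063 (np.int64(243), np.int64(303), np.int64(254), np.int64(316))
magazine top 0.91 [247.8 222.1] 894 (np.int64(234), np.int64(259), np.int64(200), np.int64(239))
magazine top 0.85 [332.5 256.9] 953 (np.int64(322), np.int64(346), np.int64(236), np.int64(276))
magazine top 0.32 [182.3 237.2] 1598 (np.int64(162), np.int64(207), np.int64(215), np.int64(258))
follower side 0.74 [270.3 267.5] 204 (np.int64(261), np.int64(279), np.int64(262), np.int64(277))
follower side 0.28 [261.3 261.2] 41 (np.int64(250), np.int64(264), np.int64(254), np.int64(265))
latch_a side 0.37 [287.4 276. ] 21 (np.int64(276), np.int64(290), np.int64(271), np.int64(280))
drawer side 0.77 [304.6 179.3] 1340 (np.int64(271), np.int64(337), np.int64(140), np.int64(221))
drawer top 0.91 [359.9 178. ] 1036 (np.int64(301), np.int64(412), np.int64(167), np.int64(187))
tray_floor side 0.85 [304.8 179.6] 1299 (np.int64(271), np.int64(337), np.int64(140), np.int64(220))
tray_floor side 0.27 [187.5 320.9] 1333 (np.int64(173), np.int64(207), np.int64(289), np.int64(345))
tray_floor top 0.74 [383.6 244. ] 569 (np.int64(365), np.int64(437), np.int64(234), np.int64(251))
tray_floor top 0.67 [357.2 176.2] 941 (np.int64(301), np.int64(411), np.int64(167), np.int64(187))
(480, 799, 3)
```

View pics/c1.png

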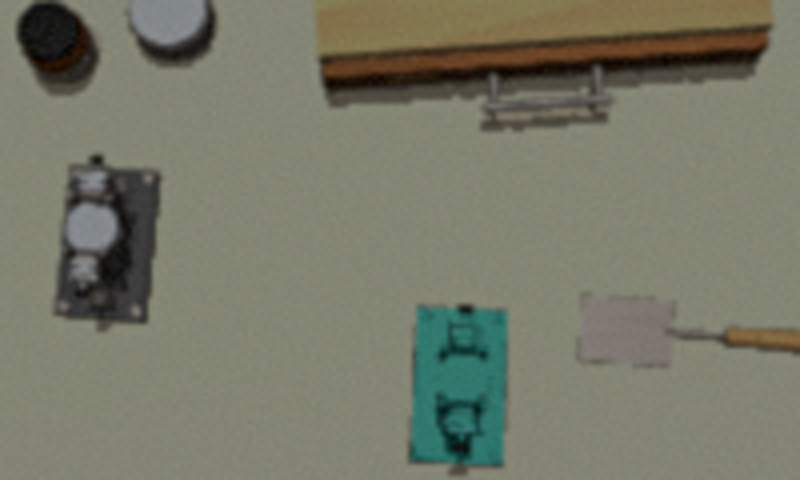

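View pics/c2.png

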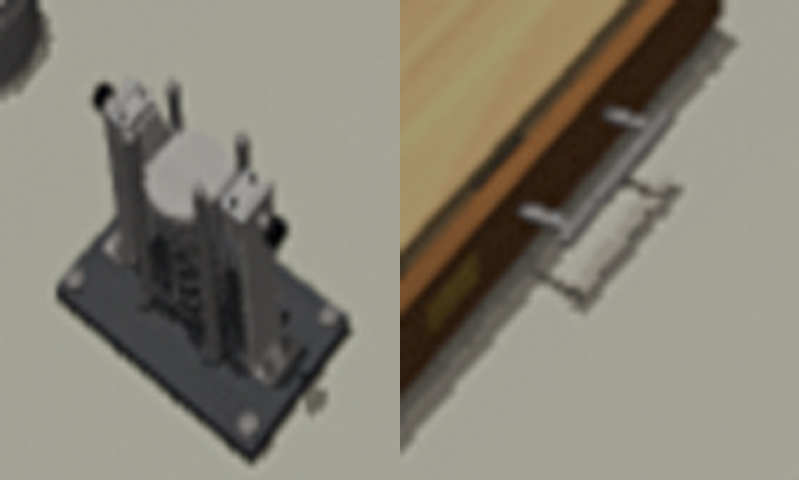

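The crop confirms it: the grey steel magazine with the bright follower is at top (243,216), side (269,269). The turquoise one at (335,257) is the look-alike. The handle bar runs in the top view from about (340.7,186.5) to (372.8,184.8).

```bash
python3 - <<'E'
from h import *
a=at_z("top",(340.75,186.5),.047);b=at_z("top",(372.75,184.75),.047)
print("bar",a,b,np.linalg.norm(a-b),(a+b)/2,np.degrees(np.arctan2(*(a-b)[1::-1]) )-90)
# side bar ends from crop
s1=(280+(565-400)/5.7,150+235/6);s2=(280+(668-400)/5.7,150+118/6)
s=[at_z("side",q,.047) for q in(s1,s2)];print("side bar",s,(s[0]+s[1])/2)
# drawer unit top front edge (z=.085)
for q in((220+320/4,160+57/4),(220+770/4,160+24/4)): print("front top",at_z("top",q,.085))
for cam,c,w in(("top",(243,216.5),12),("side",(269,269),16)):
    im=snap(cam).astype(int).min(2);x,y=map(int,c)
    sub=im[y-w:y+w+1,x-w:x+w+1]
    t=sub.max()*.75;n,l,st,ce=cv2.connectedComponentsWithStats((sub>t).astype(np.uint8))
    i=1+np.argmax(st[1:,4]);px=ce[i]+[x-w,y-w];print(cam,t,st[i],px,at_z(cam,px,.1))
for q in((91,183),(84,268)): print("housing",at_z("top",(220+q[0]/4,160+q[1]/4),.117))
for q in((70,165),(160,170),(148,322),(55,316)): print("base",at_z("top",(220+q[0]/4,160+q[1]/4),.01))
for q in((128,100),(248,192)): print("housing side",at_z("side",(230+q[0]/4.7,240+q[1]/6),.117))
for q in((58,290),(255,455),(348,325)): print("base side",at_z("side",(230+q[0]/4.7,240+q[1]/6),.01))
p=observe()["position"];r=R.from_quat(observe()["tcp_rot"]).as_matrix();print(p,r.round(3))
E
```

```text
bar [ 0.61972373 -0.08292944  0.047     ] [ 0.62921637 -0.20787326  0.047     ] 0.12530391064307414 [ 0.62447005 -0.14540135  0.047     ] 4.34471703462431
side bar [array([ 0.62325937, -0.0872646 ,  0.047     ]), array([ 0.63104274, -0.21001978,  0.047     ])] [ 0.62715105 -0.14864219  0.047     ]
front top [0.65591999 0.07572555 0.085     ]
front top [ 0.69719883 -0.35653599  0.085     ]
top 105.0 [  6   7  12  11 111] [242.41441441 216.27927928] [0.48558518 0.28543653 0.1       ]
side 117.75 [  0   0  33  24 491] [272.17107943 262.81466395] [0.4949058  0.26606289 0.1       ]
housing [0.52244103 0.28323691 0.117     ]
housing [0.4427861  0.28535203 0.117     ]
base [0.56026274 0.32475286 0.01      ]
base [0.55698741 0.23508955 0.01      ]
base [0.40569747 0.23974445 0.01      ]
base [0.40970886 0.33087909 0.01      ]
housing side [0.53027084 0.28190271 0.117     ]
housing side [0.44365414 0.28597692 0.117     ]
base side [0.56051244 0.32549627 0.01      ]
base side [0.41195902 0.3321393  0.01      ]
base side [0.40863468 0.24819109 0.01      ]
[ 0.21600651 -0.58653216  0.20053698] [[ 0.346 -0.938  0.   ]
 [-0.938 -0.346 -0.   ]
 [ 0.    -0.    -1.   ]]
```

```bash
python3 - <<'E'
import rig;print([n for n in dir(rig) if n[0]!="_"],getattr(rig,"hold_point_z",None))
from h import *
print("shift to above handle",shift([.6275,-.165,.2]))
for n,q,z in(("knife",(376,243),0),("spray cap",(184,187),.17),("turq corner",(322,237),.01),("turq corner2",(346,237),.01)):print(n,at_z("top",q,z))
E
```

```text
['IKError', 'camera_params', 'capture', 'close_job', 'hold_point_z', 'observe', 'silhouettes'] 0.0187
shift to above handle [ -8.45 -17.73   0.02]
knife [ 0.40648613 -0.22534879  0.        ]
spray cap [0.57737743 0.49037809 0.17      ]
turq corner [ 0.4245708  -0.01354447  0.01      ]
turq corner2 [ 0.42647965 -0.10720635  0.01      ]
```

>>> {"method": "play_rows", "body": {
  "rows": [
    [[-1,-2,0,-2,30],[-2,-4,0,-4,30],[-3,-6,0,-6,30],[-4,-8,0,-8,30],[-4,-10,0,-10,30],[-4,-12,0,-12,30],[-4,-13,0,-14,30],[-4,-13,0,-15,30],[-4,-13,0,-15,30]]
  ],
  "squeeze": 30
}}

```text
clock: 2.02
position: [0.5405, -0.339, 0.2002]
tcp_rot: [0.999, 0.045, -0.0, -0.0]
ft_force: [-0.9, -0.6, 0.3]
gripper_width: 0.0301
```

```bash
python3 - <<'E'
from h import *
print(observe()["joints"].round(2) if hasattr(observe()["joints"],"round") else observe()["joints"],shift([.6265,-.168,.09]),shift([.6265,-.168,.031]))
E
```

```text
[ 0.77  0.75 -0.53  1.51  0.42  1.    0.22] [ 3.37 -5.42  3.67] [ 3.37 -5.42  5.64]
```

>>> {"method": "play_rows", "body": {
  "rows": [
    [[1.5,-2,1,0,26],[2.5,-4,2,0,26],[3.4,-5.4,3,0,26],[3.4,-5.4,3.7,0,26],[3.4,-5.4,4.3,0,26],[3.4,-5.4,5,0,26],[3.4,-5.4,5.6,0,26],[3.4,-5.4,5.6,0,26]]
  ]
}}

```text
clock: 3.02
position: [0.6259, -0.17, 0.0308]
tcp_rot: [0.999, 0.044, -0.002, 0.0]
ft_force: [-1.1, 0.0, 0.6]
gripper_width: 0.0259
```

```bash
python3 - <<'E'
from h import *
a=snap("side");b=snap("top")
A=cv2.resize(a[130:230,260:360],None,fx=4,fy=5);B=cv2.resize(b[140:240,310:410],None,fx=4,fy=5)
cv2.imwrite("pics/g.png",np.hstack([A,B]));s=observe();print(s["position"],s["ft_force"])
E
```

```text
[ 0.62765332 -0.16922162  0.03260417] [-0.39631877  0.3464738   0.13289848]
```

View pics/g.png

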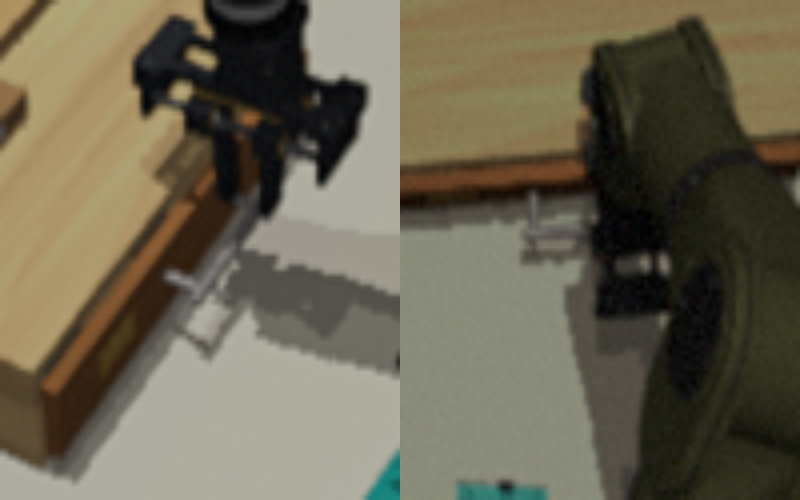

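The jaws straddle the bar, one finger behind it and one in front, and the gripper body lies along the jaw axis. Next: close and pull.

>>> {"method": "play_rows", "body": {
  "rows": [
    [[0,0,0,0,5],[0,0,0,0,5],[0,0,0,0,5],[0,0,0,0,5],[-0.4,0,0,0,5],[-0.8,0,0,0,5],[-1.2,0,0,0,5],[-1.6,0,0,0,5],[-2,0,0,0,5],[-2.4,0,0,0,5],[-2.8,0,0,0,5],[-3.2,0,0,0,5],[-3.6,0,0,0,5],[-4,0,0,0,5],[-4.4,0,0,0,5],[-4.7,0,0,0,5],[-5,0,0,0,5],[-5.2,0,0,0,5],[-5.2,0,0,0,5]]
  ],
  "squeeze": 25
}}

```text
clock: 5.5
position: [0.4719, -0.1832, 0.0325]
tcp_rot: [0.999, 0.045, -0.0, 0.0]
ft_force: [0.9, -0.2, 0.1]
gripper_width: 0.0049
```

```bash
python3 - <<'E'
from h import *
a=snap("side");b=snap("top")
cv2.imwrite("pics/g2.png",np.hstack([cv2.resize(a[120:280,220:420],None,fx=2,fy=3),cv2.resize(b[90:290,290:490],None,fx=2,fy=2.4)]));s=observe();print(s["position"],s["ft_force"])
E
```

```text
[ 0.47275007 -0.18304594  0.03256577] [ 0.19391408 -0.74981295  0.23785811]
```

View pics/g2.png

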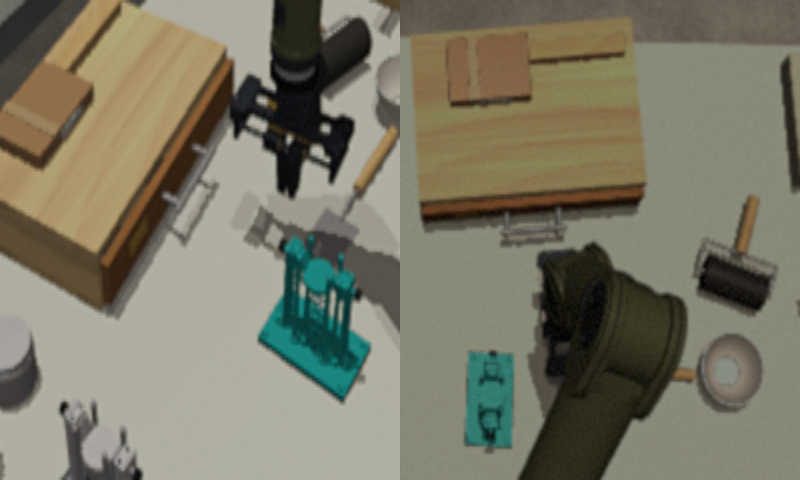

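```bash
python3 - <<'E'
from h import *
s=observe();p=np.array(s["position"])
print("TCP now side/top",proj("side",p),proj("top",p))
for c in("side","top"):
    print(c,"grasp pose tip",proj(c,[.6277,-.1692,.0326]),"bar ends",proj(c,[[.6225,-.0875,.047],[.6315,-.207,.047]]))
b=cv2.imread("pics/top0.png");a=cv2.imread("pics/side0.png")
# triangulate the bar ends from both first-picture crops
print(tri((280+165/5.7,150+235/6),(340.75,186.5)),tri((280+268/5.7,150+118/6),(372.75,184.75)))
print(camera_params("side")["cx"])
E
```

```text
TCP now side/top [[362.53656662 192.88786029]] [[366.03443323 224.81000193]]
side grasp pose tip [[321.41747448 179.27710335]] bar ends [[309.17556959 189.20849255]
 [326.43980087 170.06101299]]
top grasp pose tip [[362.4968674  185.79390639]] bar ends [[341.927355   185.83094731]
 [372.52435084 184.17756786]]
[ 0.61907712 -0.08244627  0.05206896] [ 0.62897115 -0.2074428   0.04939345]
313.186377863705
```

```bash
python3 - <<'E'
from h import *
print(proj("side",[.216,-.5865,.2005]),proj("top",[.216,-.5865,.2005]))
a=snap("side")
im=cv2.imread("pics/side0.png")
cv2.imwrite("pics/t.png",np.hstack([cv2.resize(im[60:140,470:540],None,fx=5,fy=5,interpolation=cv2.INTER_CUBIC),cv2.resize(a[140:220,330:400],None,fx=5,fy=5,interpolation=cv2.INTER_CUBIC)]))
E
```

```text
[[489.96882138 117.65721682]] [[490.9554922  295.40435632]]
```

View pics/t.png

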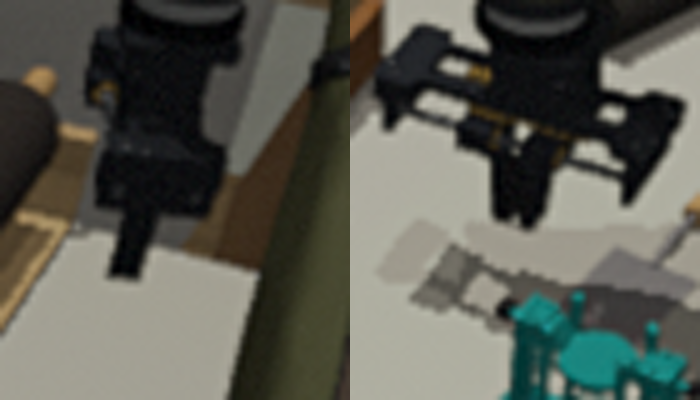

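>>> {"method": "play_rows", "body": {
  "rows": [
    [[0,0,0.3,0,5],[0,0,0.6,0,5],[0,0,0.9,0,5],[0,0,0.9,0,5]]
  ]
}}

```text
clock: 6.15
position: [0.4723, -0.1828, 0.0046]
tcp_rot: [0.999, 0.045, -0.0, -0.0]
ft_force: [-1.2, 1.3, -0.1]
gripper_width: 0.0053
```

```bash
python3 - <<'E'
from h import *
s=observe();print(s["position"],s["ft_force"],proj("side",s["position"]))
a=snap("side");b=snap("top")
cv2.imwrite("pics/t2.png",np.hstack([cv2.resize(a[150:230,330:400],None,fx=5,fy=5,interpolation=cv2.INTER_CUBIC)]))
for c in("side","top"):
    for q in((.216+.351*.03,-.5865),):pass
p=np.array([.216,-.5865,.2005]);u=np.array([.346,-.938,0])
for w in(-.053,-.044,.044,.053):print(w,proj("side",p+u*w))
E
```

```text
[ 0.47227113 -0.18275937  0.00462238] [-1.21751039  1.32686243 -0.14737656] [[362.14326961 199.31705631]]
-0.053 [[490.82762835 125.70934115]]
-0.044 [[490.678575  124.3118256]]
0.044 [[489.28906852 111.28389341]]
0.053 [[489.15355256 110.01330365]]
```

View pics/t2.png

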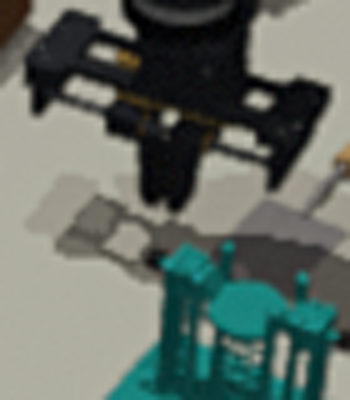

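>>> {"method": "play_rows", "body": {
  "rows": [
    [[0,0,0.1,0,5],[0,0,0.2,0,5],[0,0,0.2,0,5]]
  ]
}}

```text
clock: 6.62
position: [0.4727, -0.1829, -0.0008]
tcp_rot: [0.999, 0.045, 0.0, -0.0]
ft_force: [-0.3, 0.4, -1.0]
gripper_width: 0.0051
```

>>> {"method": "play_rows", "body": {
  "rows": [
    [[0,0,0.1,0,5],[0,0,0.2,0,5],[0,0,0.3,0,5],[0,0,0.3,0,5]]
  ]
}}

```text
clock: 7.12
position: [0.4725, -0.1829, -0.0101]
tcp_rot: [0.999, 0.045, -0.0, -0.0]
ft_force: [-0.8, 0.4, -0.1]
gripper_width: 0.0048
```

>>> {"method": "play_rows", "body": {
  "rows": [
    [[0,0,0.1,0,5],[0,0,0.2,0,5],[0,0,0.3,0,5],[0,0,0.3,0,5]]
  ]
}}

```text
clock: 7.62
position: [0.4723, -0.1828, -0.0193]
tcp_rot: [0.999, 0.045, -0.0, -0.0]
ft_force: [0.2, 0.0, -0.5]
gripper_width: 0.0052
```

>>> {"method": "play_rows", "body": {
  "rows": [
    [[0,0,0.05,0,5],[0,0,0.1,0,5],[0,0,0.15,0,5],[0,0,0.15,0,5]]
  ]
}}

```text
clock: 8.12
position: [0.4722, -0.1828, -0.0239]
tcp_rot: [0.999, 0.045, -0.0, -0.0]
ft_force: [0.1, 0.8, 0.5]
gripper_width: 0.0047
```

```bash
python3 - <<'E'
from h import *
a=snap("side")
s=observe();print(s["position"],s["ft_force"],proj("side",s["position"]))
cv2.imwrite("pics/t3.png",cv2.resize(a[150:230,330:400],None,fx=5,fy=5,interpolation=cv2.INTER_CUBIC))
E
```

```text
[ 0.47228149 -0.18276298 -0.02388508] [0.15489046 0.16137044 0.23759355] [[361.6666015  205.61679149]]
```

View pics/t3.png

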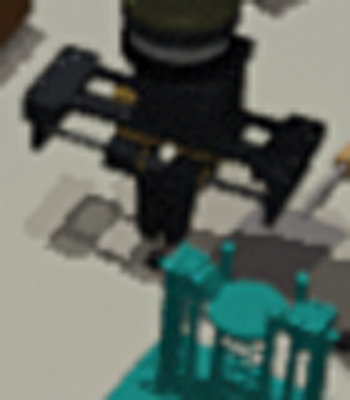

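The tip shows at about (362,198), while the table under it projects to row 200.4. So the fingertips are still some 8 mm up even though z reads -0.024, and the reported TCP height is off. I'll keep going gently until contact.

>>> {"method": "play_rows", "body": {
  "rows": [
    [[0,0,0.05,0,5],[0,0,0.1,0,5],[0,0,0.1,0,5]]
  ]
}}

```text
clock: 8.55
position: [0.4722, -0.1827, -0.027]
tcp_rot: [0.999, 0.045, -0.0, -0.0]
ft_force: [0.5, -0.8, -0.4]
gripper_width: 0.0054
```

>>> {"method": "play_rows", "body": {
  "rows": [
    [[0,0,0.05,0,5],[0,0,0.1,0,5],[0,0,0.1,0,5]]
  ]
}}

```text
clock: 8.93
position: [0.4721, -0.1827, -0.0301]
tcp_rot: [0.999, 0.045, -0.001, -0.0]
ft_force: [0.5, 0.1, -0.7]
gripper_width: 0.0049
```

>>> {"method": "play_rows", "body": {
  "rows": [
    [[0,0,0.05,0,5],[0,0,0.1,0,5],[0,0,0.1,0,5]]
  ]
}}

```text
clock: 9.3
position: [0.472, -0.1826, -0.0333]
tcp_rot: [0.999, 0.045, -0.001, -0.0]
ft_force: [-0.0, 0.6, -0.3]
gripper_width: 0.0052
```

```bash
python3 - <<'E'
from h import *
s=observe();print(s["position"],s["ft_force"],s["moment"])
E
```

```text
[ 0.47204784 -0.18264027 -0.03325766] [-0.04056418  0.6288133  -0.33910296] [-0.00265814 -0.07634931  0.01796465]
```

>>> {"method": "play_rows", "body": {
  "rows": [
    [[0,0,0.05,0,5],[0,0,0.1,0,5],[0,0,0.1,0,5]]
  ]
}}

```text
clock: 9.68
position: [0.472, -0.1826, -0.0364]
tcp_rot: [0.999, 0.045, -0.001, -0.0]
ft_force: [0.2, -0.6, 0.6]
gripper_width: 0.005
```

>>> {"method": "play_rows", "body": {
  "rows": [
    [[0,0,0.05,0,5],[0,0,0.1,0,5],[0,0,0.1,0,5]]
  ]
}}

```text
clock: 10.05
position: [0.4721, -0.1827, -0.0378]
tcp_rot: [0.999, 0.045, -0.0, 0.0]
ft_force: [-2.1, 1.0, 18.0]
gripper_width: 0.005
```

```bash
python3 - <<'E'
from h import *
s=observe();print(s["position"],s["ft_force"],s["moment"])
a=snap("side");print(proj("side",[s["position"][0],s["position"][1],0]))
# dark tip: lowest row of dark pixels per column near the tip
for c in range(352,372,2):
    col=a[170:215,c].max(1);d=np.nonzero(col<45)[0];print(c,170+d.max() if len(d) else None,end="; ")
E
```

```text
[ 0.47205423 -0.18268558 -0.03777982] [-2.11439043  0.99822726 17.98203864] [ 0.23285375  0.42599994 -0.03140067]
[[362.11092927 200.38464622]]
352 186; 354 187; 356 187; 358 200; 360 203; 362 200; 364 199; 366 197; 368 192; 370 187;
```

Contact comes at 18 N with z reading -0.0378, so true z is the reading + 0.037. That explains passing over the bar. Before going in low I'll check the height of the gripper body above the tips.

```bash
cat >> h.py <<'E'
ZO=0.037
def tcp():
    p=np.array(observe()["position"]);p[2]+=ZO;return p
def sh(t):
    return np.round(R.from_quat(observe()["tcp_rot"]).inv().apply(np.array(t)-tcp())/0.03,2)
E
python3 - <<'E'
from h import *
for z in(.06,.08,.1,.12):print(z,proj("side",[[.379,-.191,z],[.565,-.175,z]]).round(1).tolist())
print("seen (384.4,188) (338,173)")
print(sh([.6275,-.15,.09]),sh([.6275,-.15,.031]))
E
```

```text
0.06 [[389.8, 195.3], [337.9, 178.3]]
0.08 [[390.4, 190.5], [338.0, 173.6]]
0.1 [[391.1, 185.7], [338.1, 168.8]]
0.12 [[391.7, 180.7], [338.2, 163.9]]
seen (384.4,188) (338,173)
[ 5.26 -0.62 -3.03] [ 5.26 -0.62 -1.06]
```

```bash
python3 - <<'E'
from h import *
a=snap("side").copy();k=8
c=cv2.resize(a[120:210,320:410],None,fx=k,fy=6,interpolation=cv2.INTER_CUBIC)
r=R.from_quat(observe()["tcp_rot"]);t=tcp();t[2]=0
for b,col in((.0637,(0,255,0)),(.0267,(0,0,255))):
    P=np.array([[sx*.0935,sy*.0375,-b] for sx,sy in((1,1),(1,-1),(-1,-1),(-1,1))])
    q=(proj("side",r.apply(P)+t)-[320,120])*[k,6]
    cv2.polylines(c,[q.astype(np.int32)],True,col,1)
for w in(.0175+.0025,):
    q=(proj("side",r.apply([[w,.009,0],[w,-.009,0],[-w,-.009,0],[-w,.009,0]])+t)-[320,120])*[k,6]
    cv2.polylines(c,[q.astype(np.int32)],True,(255,255,0),1)
cv2.imwrite("pics/body.png",c)
E
```

```text
(no output)
```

View pics/body.png

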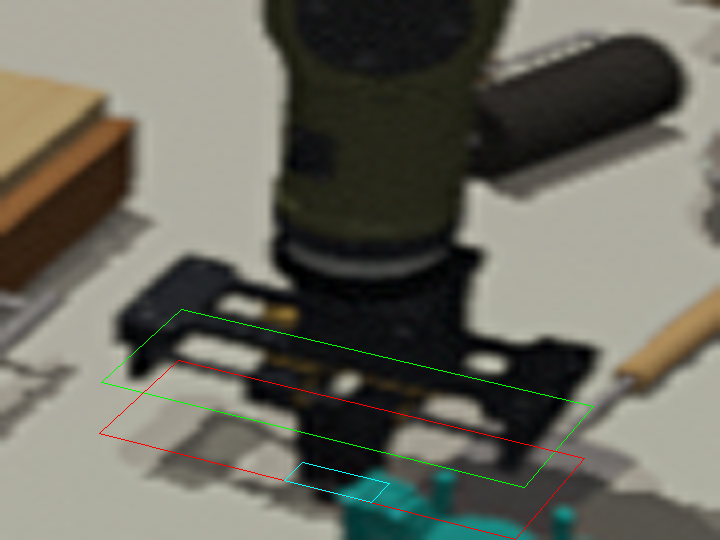

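The nominal body outline (green, 64 mm above the tips) fits the picture, so the gripper is as described and only the height reading is biased by 37 mm. Now back to the handle.

>>> {"method": "play_rows", "body": {
  "rows": [
    [[0,0,-1.5,0,26],[0,-0.3,-3,0,26],[1.5,-0.6,-4,0,26],[3.5,-0.6,-4,0,26],[5.3,-0.6,-4,0,26],[5.3,-0.6,-4,0,26],[5.3,-0.6,-3,0,26],[5.3,-0.6,-2,0,26],[5.3,-0.6,-1.1,0,26],[5.3,-0.6,-1.1,0,26],[5.3,-0.6,-1.1,0,5],[5.3,-0.6,-1.1,0,5],[5.3,-0.6,-1.1,0,5]]
  ]
}}

```text
clock: 11.78
position: [0.6287, -0.1507, -0.0037]
tcp_rot: [0.999, 0.045, -0.0, 0.001]
ft_force: [-3.7, 0.1, 4.9]
gripper_width: 0.01
```

```bash
python3 - <<'E'
from h import *
s=observe();print(tcp(),s["ft_force"],s["gripper_width"])
E
```

```text
[ 0.62870725 -0.15068169  0.03333108] [-3.73909299  0.12994432  4.86559492] 0.010025901452550993
```

>>> {"method": "play_rows", "body": {
  "rows": [
    [[-0.3,0,0,0,5],[-0.7,0,0,0,5],[-1.1,0,0,0,5],[-1.5,0,0,0,5],[-1.9,0,0,0,5],[-2.3,0,0,0,5],[-2.7,0,0,0,5],[-3.1,0,0,0,5],[-3.5,0,0,0,5],[-3.9,0,0,0,5],[-4.3,0,0,0,5],[-4.7,0,0,0,5],[-5,0,0,0,5],[-5.2,0,0,0,5],[-5.3,0,0,0,5]]
  ],
  "squeeze": 30
}}

```text
clock: 13.65
position: [0.4701, -0.1651, -0.0036]
tcp_rot: [0.999, 0.045, -0.0, 0.001]
ft_force: [3.3, -0.8, -7.7]
gripper_width: 0.0099
```

>>> {"method": "play_rows", "body": {
  "rows": [
    [[-0.1,0,0,0,5],[-0.2,0,0,0,5],[-0.2,0,0,0,5],[-0.2,0,0,0,26],[-0.2,0,0,0,26],[-0.2,0,0,0,26],[-0.2,0,-1.5,0,26],[-0.2,0,-3,0,40],[-0.2,0,-4.5,0,60],[-0.2,2,-5.5,1,88],[-0.2,4,-5.5,3,88],[-0.2,6,-5.5,5,88],[-0.2,8,-5.5,7,88],[-0.2,10,-5.5,9,88],[-0.2,11,-5.5,11,88],[-0.2,11,-5.5,13,88]]
  ]
}}

```text
clock: 15.65
position: [0.492, -0.4974, 0.161]
tcp_rot: [0.864, -0.503, 0.0, 0.002]
ft_force: [-0.5, 1.3, 0.2]
gripper_width: 0.0878
```

```bash
cat >> h.py <<'E'
def pucks(zc=.034):
    # puck top faces in the tray, world xy at the top height, from the networks
    for c in("side","top"):
        snap(c)
        for d in silhouettes(c,"puck1_centre"):
            ys,xs=np.nonzero(d["mask"])
            if len(xs)==0 or d["confidence"]<.2:continue
            q=(np.array([xs.min()+xs.max(),ys.min()+ys.max()])/2)
            print(c,round(d["confidence"],2),np.round(d["position"],1),len(xs),(xs.max()-xs.min(),ys.max()-ys.min()),at_z(c,(xs.mean(),ys.mean()),.030).round(4))
E
python3 - <<'E'
from h import *
pucks();s=observe();print(tcp(),s["joints"])
a=snap("side");b=snap("top")
cv2.imwrite("pics/p1.png",np.hstack([cv2.resize(a[140:260,230:350],None,fx=3.3,fy=4.5,interpolation=cv2.INTER_CUBIC),cv2.resize(b[160:240,290:430],None,fx=2.85,fy=6.75,interpolation=cv2.INTER_CUBIC)]))
E
```

```text
top 0.58 [243.2 215.9] 99 (np.int64(11), np.int64(9)) [0.496  0.2996 0.03  ]
[ 0.49368521 -0.49320152  0.19863799] [ 0.83463066  0.83774906 -0.24113419  1.35347608  0.21728382  0.97665642
 -0.491865  ]
```

View pics/p1.png

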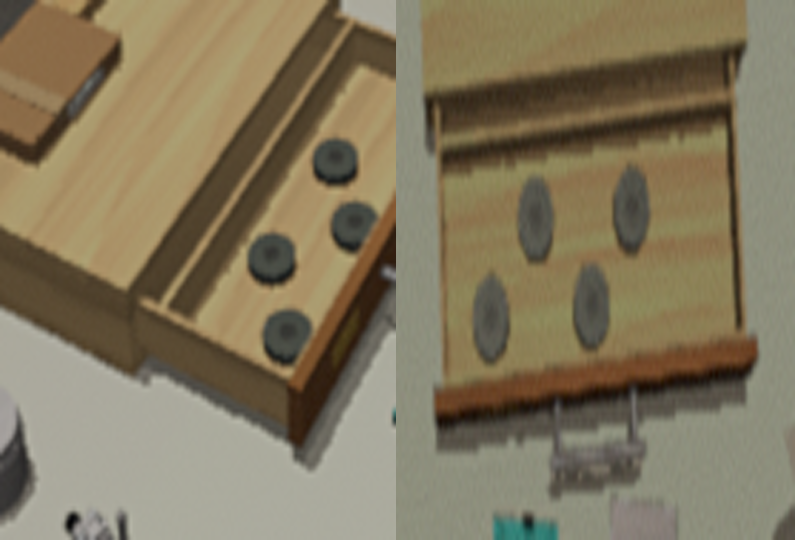

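The crops show 4 pucks flat in the tray, in the top view at about (339,192), (372,191), (358,205) and (323,207), all with room around them. The networks found none there, so I'll segment them myself.

```bash
cat >> h.py <<'E'
def seg(cam,box,amin=60):
    x0,y0,x1,y1=box;im=snap(cam)[y0:y1,x0:x1]
    g=cv2.GaussianBlur(im,(3,3),0).astype(int)
    m=((g[...,2]-g[...,0]<14)&(g.max(2)<125)).astype(np.uint8)
    n,l,st,ce=cv2.connectedComponentsWithStats(m)
    return [(ce[i]+[x0,y0],st[i]) for i in range(1,n) if st[i,4]>=amin]
def tray():
    for cam,box in(("top",(308,180,404,217)),("side",(280,160,350,235))):
        for c,st in seg(cam,box):
            print(cam,c.round(1),st[2:],at_z(cam,c,.032 if cam=="top" else .0295)[:2].round(4))
E
python3 - <<'E'
from h import *
tray()
for q in((436,420),(755,360),(440,385),(742,330)):print("front edge",at_z("top",(290+(q[0]-396)/2.85,160+q[1]/6.75),.063)[:2])
E
```

```text
top [338.6 192.1] [10 11 83] [ 0.6004 -0.0754]
top [372.4 190.6] [10 10 79] [ 0.6091 -0.2081]
top [358.2 205.2] [10 11 82] [ 0.5498 -0.1526]
top [322.6 206.9] [10 11 83] [ 0.5402 -0.0136]
side [331.2 175.5] [11  8 81] [ 0.6129 -0.2088]
side [336.2 189.6] [12  9 79] [ 0.5573 -0.153 ]
side [311.8 197.1] [13  9 99] [ 0.6044 -0.0756]
side [339.6 217.9] [ 24  36 174] [ 0.4747 -0.0406]
side [316.2 214.2] [12 10 99] [ 0.5457 -0.0148]
side [296.  228.6] [33 13 69] [0.5612 0.0731]
front edge [0.4734112  0.05606628]
front edge [ 0.51633609 -0.3704632 ]
front edge [0.49351738 0.05124885]
front edge [ 0.53325393 -0.3534247 ]
```

```bash
python3 - <<'E'
from h import *
print(sh([.542,-.014,.12]),sh([.542,-.014,.0255]))
E
```

```text
[-13.    -9.45   2.61] [-13.    -9.45   5.76]
```

>>> {"method": "play_rows", "body": {
  "rows": [
    [[-1.5,-1.1,0,1,64],[-3,-2.2,0,2,64],[-4.5,-3.3,0,3,64],[-6,-4.4,0,4,64],[-7.5,-5.5,0,5,64],[-9,-6.6,0,5.5,64],[-10.5,-7.7,0,5.5,64],[-12,-8.7,0.5,5.5,64],[-13,-9.45,1.5,5.5,64],[-13,-9.45,2.6,5.5,64],[-13,-9.45,2.6,5.5,64],[-13,-9.45,2.6,5.5,64]]
  ],
  "squeeze": 40
}}

```text
clock: 17.55
position: [0.5427, -0.0147, 0.0844]
tcp_rot: [0.724, -0.69, 0.001, 0.0]
ft_force: [0.5, 0.2, 0.8]
gripper_width: 0.0636
```

```bash
python3 - <<'E'
from h import *
s=observe();print(sh([.542,-.014,.0255]),tcp(),s["tcp_rot"],s["joints"],s["ft_force"])
E
```

```text
[-0.03  0.02  3.2 ] [ 0.54267909 -0.01470465  0.12135665] [ 7.23717370e-01 -6.90096024e-01  7.78401698e-04  1.99758954e-04] [-0.04142543  0.75503395 -0.02897144  1.92124113  0.0474203   0.46521356
 -1.62814209] [0.52357984 0.2354665  0.82521009]
```

>>> {"method": "play_rows", "body": {
  "rows": [
    [[0,0,1,0,64],[0,0,2,0,64],[0,0,2.7,0,64],[0,0,3.15,0,64],[0,0,3.15,0,64],[0,0,3.15,0,40],[0,0,3.15,0,40],[0,0,3.15,0,40],[0,0,3.15,0,40]]
  ]
}}

```text
clock: 18.68
position: [0.5435, -0.0149, -0.0092]
tcp_rot: [0.724, -0.69, 0.001, -0.0]
ft_force: [-0.3, -0.0, 6.7]
gripper_width: 0.0482
```

>>> {"method": "play_rows", "body": {
  "rows": [
    [[0,0,-0.2,0,40],[0,0,-0.4,0,40],[0,0,-0.4,0,40]]
  ]
}}

```text
clock: 19.05
position: [0.5439, -0.0148, 0.0033]
tcp_rot: [0.724, -0.69, 0.002, -0.001]
ft_force: [-0.7, -0.5, -0.7]
gripper_width: 0.0481
```

>>> {"method": "play_rows", "body": {
  "rows": [
    [[0,0,-1.5,0,40],[0,0,-3,0,40],[0,0,-4,0,40],[0,0,-4,0,40]]
  ]
}}

```text
clock: 19.55
position: [0.545, -0.0147, 0.1253]
tcp_rot: [0.724, -0.69, 0.003, -0.002]
ft_force: [0.8, 0.7, -1.3]
gripper_width: 0.0481
```

```bash
python3 - <<'E'
from h import *
print(tcp(),sh([.4845,.2845,.19]),observe()["gripper_width"],observe()["joints"])
E
```

```text
[ 0.54497981 -0.01469239  0.16229285] [-10.06   1.53  -0.95] 0.04809838827525856 [-0.03848197  0.6876174  -0.03343697  1.89477941  0.04370843  0.55190845
 -1.62490191]
```

>>> {"method": "play_rows", "body": {
  "rows": [
    [[-1,0.1,-0.5,0.2,40],[-2.3,0.3,-1,0.4,40],[-3.7,0.5,-1,0.6,40],[-5,0.7,-1,0.8,40],[-6.3,0.9,-1,0.95,40],[-7.6,1.1,-1,0.95,40],[-8.8,1.3,-1,0.95,40],[-9.6,1.5,-1,0.95,40],[-10.06,1.53,-1,0.95,40],[-10.06,1.53,-1,0.95,40],[-10.06,1.53,-1,0.95,40]]
  ]
}}

```text
clock: 20.92
position: [0.4851, 0.2828, 0.1541]
tcp_rot: [-0.694, 0.72, -0.004, 0.002]
ft_force: [0.1, -0.8, -0.5]
gripper_width: 0.0495
```

```bash
python3 - <<'E'
from h import *
a=snap("side");b=snap("top");s=observe()
t=tcp();print(t,s["tcp_rot"],s["ft_force"],s["gripper_width"])
print("tip proj",proj("side",t),"mouth",proj("side",[.4845,.2845,.1]),"top",proj("top",t))
x0,y0=215,205
c=cv2.resize(a[y0:y0+115,x0:x0+110],None,fx=7,fy=5.2,interpolation=cv2.INTER_CUBIC)
M=np.array([.4845,.2845,0]);r=R.from_euler("z",-2,degrees=True)
def draw(P,col):
    q=(proj("side",P)-[x0-.0,y0])*[7,5.2];cv2.polylines(c,[q.astype(np.int32)],True,col,1)
th=np.linspace(0,2*np.pi,40);u=np.c_[np.cos(th),np.sin(th),0*th]
for sx in(1,-1):
    for sy in(1,-1):draw(r.apply([[sx*.025,sy*.0175,.126],[sx*.025,sy*.0175,.06]])+M,(0,0,255))
draw(r.apply([[.075,.045,.0],[.075,-.045,0],[-.075,-.045,0],[-.075,.045,0]])+M,(0,255,0))
draw(u*.025+[t[0],t[1],t[2]-.003],(255,255,0));draw(u*.025+[t[0],t[1],t[2]+.009],(255,255,0))
cv2.imwrite("pics/hov.png",c)
E
```

```text
[0.48516606 0.28295346 0.19138162] [-0.69357163  0.72037532 -0.00362391  0.00215882] [ 0.66234267 -0.31537575 -0.76374364] 0.049477742508253264
tip proj [[268.16266782 244.25477622]] mouth [[270.91222847 269.07353448]] top [[238.60895475 212.16452855]]
```

View pics/hov.png

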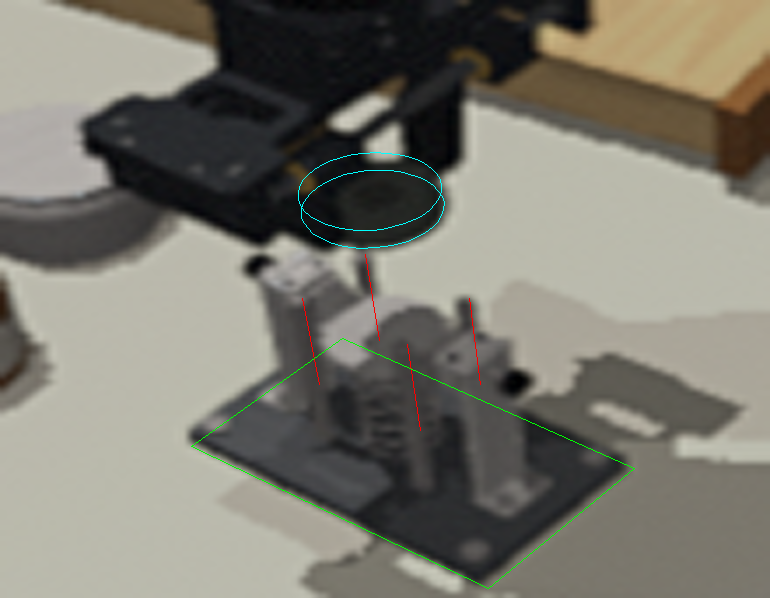

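The puck overlay (cyan) and the rods (red) agree with the picture to about a pixel, so the height offset holds here too. Lowering the first puck between the rods.

>>> {"method": "play_rows", "body": {
  "rows": [
    [[-0.05,0.02,0.5,0,40],[-0.05,0.02,1,0,40],[-0.05,0.02,1.5,0,40],[-0.05,0.02,1.8,0,40],[-0.05,0.02,2.0,0,40],[-0.05,0.02,2.1,0,40],[-0.05,0.02,2.2,0,40],[-0.05,0.02,2.2,0,40]]
  ],
  "squeeze": 25
}}

```text
clock: 22.02
position: [0.4861, 0.285, 0.0888]
tcp_rot: [-0.694, 0.72, -0.004, 0.003]
ft_force: [3.8, 1.1, -0.4]
gripper_width: 0.0486
```

```bash
python3 - <<'E'
from h import *
s=observe();print(tcp(),s["ft_force"],s["moment"],s["gripper_width"],sh([.4845,.2845,.112]))
E
```

```text
[0.4861363  0.28497699 0.12577482] [ 3.78116114  1.06682592 -0.3618701 ] [ 0.31669175 -0.4298999   0.04151458] 0.04858487432310481 [0.02 0.06 0.46]
```

>>> {"method": "play_rows", "body": {
  "rows": [
    [[0,-0.04,0,0,40],[0,-0.04,0.1,0,40],[0,-0.04,0.2,0,40],[0,-0.04,0.3,0,40],[0,-0.04,0.3,0,40]]
  ]
}}

```text
clock: 22.65
position: [0.4871, 0.2847, 0.0794]
tcp_rot: [-0.694, 0.72, -0.004, 0.003]
ft_force: [0.2, 0.5, -0.3]
gripper_width: 0.0488
```

>>> {"method": "play_rows", "body": {
  "rows": [
    [[0,0,0.1,0,40],[0,0,0.2,0,40],[0,0,0.3,0,40],[0,0,0.4,0,40],[0,0,0.4,0,40]]
  ],
  "squeeze": 60
}}

```text
clock: 23.28
position: [0.4884, 0.2852, 0.068]
tcp_rot: [-0.693, 0.72, -0.004, 0.004]
ft_force: [1.6, 0.6, 3.8]
gripper_width: 0.0475
```

>>> {"method": "play_rows", "body": {
  "rows": [
    [[0,0,0.1,0,40],[0,0,0.2,0,40],[0,0,0.3,0,40],[0,0,0.4,0,40],[0,0,0.5,0,40],[0,0,0.5,0,40]]
  ]
}}

```text
clock: 24.02
position: [0.4885, 0.2853, 0.0529]
tcp_rot: [-0.693, 0.72, -0.004, 0.004]
ft_force: [-0.6, -0.1, 4.0]
gripper_width: 0.0476
```

>>> {"method": "play_rows", "body": {
  "rows": [
    [[0,0,0.1,0,40],[0,0,0.2,0,40],[0,0,0.2,0,40],[0,0,0.2,0,60],[0,0,0.2,0,60],[0,0,-0.3,0,60],[0,0,-1,0,60],[0,0,-2,0,60],[0,0,-3,0,60],[0,0,-3,0,60]]
  ]
}}

```text
clock: 25.28
position: [0.4891, 0.2862, 0.1457]
tcp_rot: [-0.693, 0.721, -0.005, 0.007]
ft_force: [-0.1, -1.0, -0.4]
gripper_width: 0.0601
```

```bash
python3 - <<'E'
from h import *
s=observe();print(tcp(),s["ft_force"],s["tcp_rot"])
a=snap("side")
cv2.imwrite("pics/m1.png",cv2.resize(a[240:320,230:315],None,fx=7,fy=7,interpolation=cv2.INTER_CUBIC))
tray();print(sh([.5515,-.1528,.19]))
E
```

```text
[0.48914198 0.28615837 0.18269695] [-0.05233311 -1.04267331 -0.37805241] [-0.6933991   0.72050677 -0.00459737  0.00682169]
top [338.6 192.2] [10 11 84] [ 0.6001 -0.0754]
top [372.3 190.6] [10 10 78] [ 0.6091 -0.2078]
top [358.3 205.1] [10 11 82] [ 0.55   -0.1529]
side [331.1 175.6] [11  8 80] [ 0.6129 -0.2085]
side [336.3 189.6] [12  9 78] [ 0.5571 -0.1532]
side [288.1 209.3] [ 32  44 506] [0.634  0.0159]
side [311.7 197.1] [12  9 98] [ 0.6046 -0.0756]
side [340. 217.] [ 24  36 127] [ 0.4759 -0.045 ]
[14.5  -2.71 -0.32]
```

View pics/m1.png

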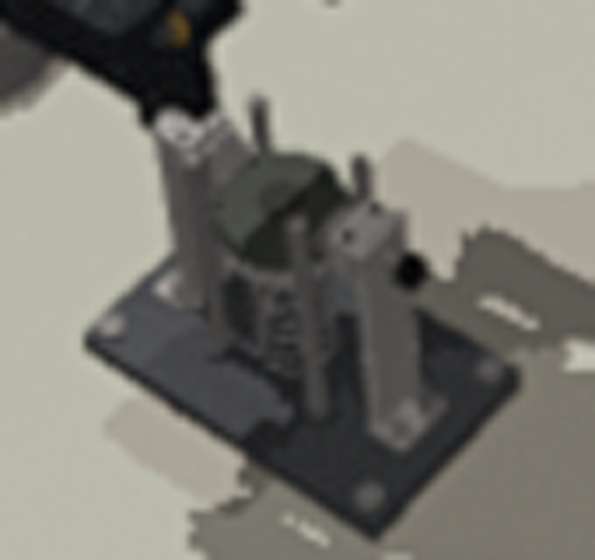

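The side crop shows the puck seated at mouth level around (270,270), about 6 px lower than it would be resting on the bevels. So it is latched, and 3 pucks remain in the tray. Next is puck C.

```bash
python3 - <<'E'
from h import *
print(sh([.553,-.153,.18]),sh([.553,-.153,.08]))
E
```

```text
[14.5  -2.76  0.02] [14.5  -2.72  3.35]
```

>>> {"method": "play_rows", "body": {
  "rows": [
    [[1,-0.2,0,0,64],[2.4,-0.5,0,0,64],[3.9,-0.8,0,0,64],[5.4,-1.1,0,0,64],[6.9,-1.4,0,0,64],[8.4,-1.7,0,0,64],[9.9,-2,0,0,64],[11.4,-2.3,0,0,64],[12.8,-2.5,0,0,64],[13.9,-2.7,0,0,64],[14.5,-2.75,0.5,0,64],[14.5,-2.75,1.5,0,64],[14.5,-2.72,2.5,0,64],[14.5,-2.72,3.3,0,64],[14.5,-2.72,3.3,0,64],[14.5,-2.72,3.3,0,64]]
  ],
  "squeeze": 40
}}

```text
clock: 27.42
position: [0.5529, -0.1523, 0.0444]
tcp_rot: [-0.694, 0.72, -0.004, 0.004]
ft_force: [1.0, 0.1, -0.2]
gripper_width: 0.0642
```

```bash
python3 - <<'E'
from h import *
s=observe();print(tcp(),s["tcp_rot"],s["ft_force"],sh([.553,-.153,.026]),s["gripper_width"])
E
```

```text
[ 0.55291439 -0.15226606  0.08140567] [-0.69379782  0.72015175 -0.00365023  0.00356781] [ 0.95285772  0.05413683 -0.231971  ] [0.02 0.02 1.85] 0.06424719199930619
```

>>> {"method": "play_rows", "body": {
  "rows": [
    [[0,0,0.8,0,64],[0,0,1.5,0,64],[0,0,1.85,0,64],[0,0,1.85,0,64],[0,0,1.85,0,64],[0,0,1.85,0,40],[0,0,1.85,0,40],[0,0,1.85,0,40],[0,0,1.85,0,40],[0,0,1.4,0,40],[0,0,0,0,40],[0,0,-1.5,0,40],[0,0,-3,0,40],[0,0,-3.4,0,40],[0,0,-3.4,0,40]]
  ]
}}

```text
clock: 29.3
position: [0.5519, -0.1523, 0.1469]
tcp_rot: [-0.694, 0.72, -0.004, 0.004]
ft_force: [0.1, -0.4, -1.2]
gripper_width: 0.0483
```

```bash
python3 - <<'E'
from h import *
s=observe();print(tcp(),s["tcp_rot"],s["ft_force"],sh([.488,.285,.18]),sh([.488,.285,.118]),s["gripper_width"])
E
```

```text
[ 0.55188833 -0.15226934  0.18389282] [-0.69378546  0.72016052 -0.00401688  0.00379959] [ 0.08318346 -0.37626677 -1.15569323] [-14.49   2.67   0.1 ] [-14.49   2.7    2.17] 0.04833102886686107
```

>>> {"method": "play_rows", "body": {
  "rows": [
    [[-1,0.2,0,0,40],[-2.4,0.5,0,0,40],[-3.9,0.8,0,0,40],[-5.4,1.1,0,0,40],[-6.9,1.4,0,0,40],[-8.4,1.7,0,0,40],[-9.9,2,0,0,40],[-11.4,2.2,0,0,40],[-12.8,2.4,0,0,40],[-13.9,2.6,0.1,0,40],[-14.49,2.68,0.5,0,40],[-14.49,2.68,1,0,40],[-14.49,2.68,1.4,0,40],[-14.49,2.68,1.4,0,40],[-14.49,2.68,1.4,0,40]]
  ]
}}

```text
clock: 31.18
position: [0.4888, 0.284, 0.1041]
tcp_rot: [-0.693, 0.721, -0.004, 0.004]
ft_force: [0.5, 1.1, -0.5]
gripper_width: 0.0484
```

```bash
python3 - <<'E'
from h import *
s=observe();print(tcp(),s["tcp_rot"],s["ft_force"],sh([.4878,.285,.118]),sh([.488,.285,.086]),s["gripper_width"])
E
```

```text
[0.48876527 0.28400194 0.14109435] [-0.6931523   0.72076882 -0.00424766  0.003763  ] [ 0.54383829  1.14601818 -0.47890599] [-0.03  0.04  0.77] [-0.03  0.05  1.84] 0.04835357972888472
```

>>> {"method": "play_rows", "body": {
  "rows": [
    [[-0.03,0.04,0.2,0,40],[-0.03,0.04,0.4,0,40],[-0.03,0.04,0.6,0,40],[-0.03,0.04,0.75,0,40],[-0.03,0.04,0.75,0,40]]
  ]
}}

```text
clock: 31.8
position: [0.4876, 0.2848, 0.0811]
tcp_rot: [-0.693, 0.721, -0.004, 0.003]
ft_force: [0.5, 0.1, -0.3]
gripper_width: 0.0481
```

>>> {"method": "play_rows", "body": {
  "rows": [
    [[0,0,0.1,0,40],[0,0,0.25,0,40],[0,0,0.4,0,40],[0,0,0.55,0,40],[0,0,0.7,0,40],[0,0,0.85,0,40],[0,0,1,0,40],[0,0,1.15,0,40],[0,0,1.15,0,40],[0,0,1.15,0,40]]
  ],
  "squeeze": 60
}}

```text
clock: 33.05
position: [0.4894, 0.2861, 0.0475]
tcp_rot: [-0.693, 0.721, -0.004, 0.005]
ft_force: [-0.4, 1.6, 5.1]
gripper_width: 0.0481
```

>>> {"method": "play_rows", "body": {
  "rows": [
    [[0,0,0,0,62],[0,0,0,0,62],[0,0,0,0,62],[0,0,-0.5,0,62],[0,0,-1.5,0,62],[0,0,-2.5,0,62],[0,0,-3.3,0,62],[0,0,-3.3,0,62]]
  ]
}}

```text
clock: 34.05
position: [0.4894, 0.2867, 0.1489]
tcp_rot: [-0.693, 0.721, -0.005, 0.008]
ft_force: [0.9, 0.0, 1.0]
gripper_width: 0.0619
```

```bash
python3 - <<'E'
from h import *
s=observe();print(tcp(),s["tcp_rot"],s["ft_force"])
tray();
for c,st in seg("side",(255,250,290,285),40):print("mag dark",c,st)
a=snap("side");cv2.imwrite("pics/m2.png",a[240:320,230:315])
print(a[262:278:3,262:280:3].max(2))
print(sh([.6034,-.0755,.18]),sh([.6034,-.0755,.08]))
E
```

```text
[0.48941878 0.28667299 0.18587059] [-0.6931366   0.72075021 -0.00481604  0.00758886] [0.92391072 0.04063997 1.02741622]
top [338.6 192.1] [10 11 82] [ 0.6006 -0.0754]
top [372.3 190.7] [10 10 78] [ 0.6089 -0.2079]
side [331.1 175.6] [11  8 80] [ 0.6129 -0.2085]
side [288.  208.2] [ 32  45 483] [0.6377 0.0115]
side [311.7 197.1] [12  9 96] [ 0.6046 -0.0757]
side [339.5 217.6] [ 24  36 129] [ 0.4757 -0.0419]
mag dark [269.34841076 271.7799511 ] [  0   0  35  35 818]
[[ 87  79  72  79 124 186]
 [ 88  76  72  72  58  61]
 [ 75  74  56  45  39  36]
 [ 79  78  55  63  37  73]
 [ 55  61  40  62  56  99]
 [ 52  36  40  54  55  71]]
[11.87 -4.33  0.14] [11.88 -4.29  3.47]
```

```bash
python3 - <<'E'
import cv2,numpy as np
a=cv2.resize(cv2.imread("pics/m1.png"),(85,80),interpolation=cv2.INTER_AREA);b=cv2.imread("pics/m2.png")
d=cv2.absdiff(a,b)[10:45,25:60].mean(2);print(d.mean(),d.max(),(d>25).sum())
E
```

```text
3.9259863945578237 54.0 46
```

>>> {"method": "play_rows", "body": {
  "rows": [
    [[1,-0.4,0,0,64],[2.2,-0.8,0,0,64],[3.6,-1.3,0,0,64],[5,-1.8,0,0,64],[6.4,-2.3,0,0,64],[7.8,-2.8,0,0,64],[9.2,-3.3,0,0,64],[10.5,-3.8,0,0,64],[11.4,-4.2,0,0,64],[11.87,-4.3,0.5,0,64],[11.87,-4.3,1.5,0,64],[11.88,-4.3,2.5,0,64],[11.88,-4.29,3.4,0,64],[11.88,-4.29,3.4,0,64],[11.88,-4.29,3.4,0,64]]
  ],
  "squeeze": 40
}}

```text
clock: 36.12
position: [0.6033, -0.0749, 0.0451]
tcp_rot: [-0.694, 0.72, -0.004, 0.004]
ft_force: [-0.3, -0.1, 0.1]
gripper_width: 0.0642
```

```bash
python3 - <<'E'
from h import *
s=observe();print(tcp(),s["tcp_rot"],s["ft_force"],sh([.6034,-.0755,.026]),s["gripper_width"])
E
```

```text
[ 0.60332164 -0.07492452  0.08211844] [-0.69351257  0.72041991 -0.00398964  0.00442205] [-0.28745074 -0.09725095  0.13563602] [0.02 0.02 1.87] 0.0641749086468923
```

>>> {"method": "play_rows", "body": {
  "rows": [
    [[0,0,0.8,0,64],[0,0,1.5,0,64],[0,0,1.85,0,64],[0,0,1.85,0,64],[0,0,1.85,0,64],[0,0,1.85,0,40],[0,0,1.85,0,40],[0,0,1.85,0,40],[0,0,1.85,0,40],[0,0,1.4,0,40],[0,0,0,0,40],[0,0,-1.5,0,40],[0,0,-3,0,40],[0,0,-3.4,0,40],[0,0,-3.4,0,40]]
  ]
}}

```text
clock: 38.0
position: [0.6021, -0.0749, 0.1476]
tcp_rot: [-0.694, 0.72, -0.004, 0.005]
ft_force: [0.1, -0.2, -0.6]
gripper_width: 0.0485
```

```bash
python3 - <<'E'
from h import *
s=observe();print(tcp(),s["tcp_rot"],s["ft_force"],sh([.488,.285,.142]),s["gripper_width"])
a=snap("side");cv2.imwrite("pics/m3.png",cv2.resize(a[240:320,230:315],None,fx=7,fy=7,interpolation=cv2.INTER_CUBIC))
E
```

```text
[ 0.60210441 -0.07492633  0.18459231] [-0.69353729  0.72039294 -0.00425891  0.00467953] [ 0.13904801 -0.21845963 -0.62435052] [-11.84   4.27   1.38] 0.04852174978696384
```

View pics/m3.png

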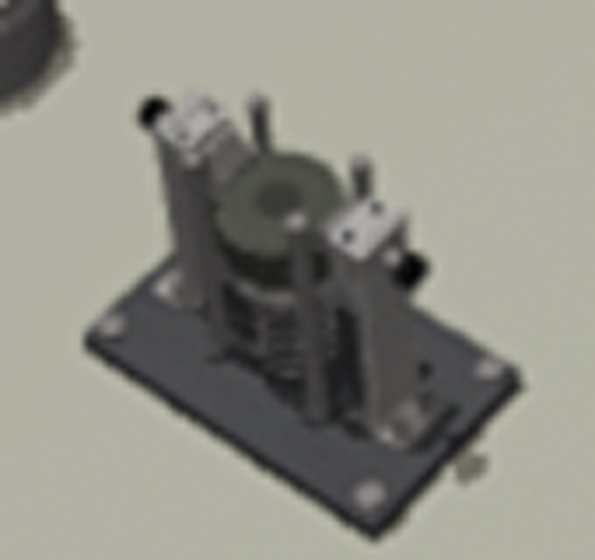

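The magazine crop shows a two-puck stack held under the latches, its top at mouth level near (270,269). Carrying over the third puck.

>>> {"method": "play_rows", "body": {
  "rows": [
    [[-1,0.4,0,0,40],[-2.2,0.8,0,0,40],[-3.6,1.3,0,0,40],[-5,1.8,0,0,40],[-6.4,2.3,0,0,40],[-7.8,2.8,0,0,40],[-9.2,3.3,0,0,40],[-10.5,3.8,0,0,40],[-11.4,4.15,0,0,40],[-11.84,4.27,0.4,0,40],[-11.84,4.27,0.9,0,40],[-11.84,4.27,1.38,0,40],[-11.84,4.27,1.38,0,40],[-11.84,4.27,1.38,0,40]]
  ]
}}

```text
clock: 39.8
position: [0.4877, 0.2841, 0.104]
tcp_rot: [-0.693, 0.721, -0.004, 0.004]
ft_force: [0.1, 0.6, -0.5]
gripper_width: 0.048
```

```bash
python3 - <<'E'
from h import *
s=observe();print(tcp(),s["tcp_rot"],s["ft_force"],sh([.4878,.285,.118]),s["gripper_width"])
E
```

```text
[0.48772555 0.28406271 0.14100023] [-0.69298425  0.72093348 -0.00357761  0.00386573] [ 0.1189428   0.64969886 -0.46243616] [-0.03  0.01  0.77] 0.048009915247787624
```

>>> {"method": "play_rows", "body": {
  "rows": [
    [[-0.03,0.01,0.2,0,40],[-0.03,0.01,0.4,0,40],[-0.03,0.01,0.6,0,40],[-0.03,0.01,0.75,0,40],[-0.03,0.01,0.75,0,40]]
  ]
}}

```text
clock: 40.42
position: [0.4874, 0.2848, 0.081]
tcp_rot: [-0.693, 0.721, -0.004, 0.003]
ft_force: [-0.1, -0.2, -1.1]
gripper_width: 0.0485
```

>>> {"method": "play_rows", "body": {
  "rows": [
    [[0,0,0.1,0,40],[0,0,0.25,0,40],[0,0,0.4,0,40],[0,0,0.55,0,40],[0,0,0.7,0,40],[0,0,0.85,0,40],[0,0,1,0,40],[0,0,1.15,0,40],[0,0,1.15,0,40],[0,0,1.15,0,40]]
  ],
  "squeeze": 60
}}

```text
clock: 41.68
position: [0.4893, 0.286, 0.0475]
tcp_rot: [-0.693, 0.721, -0.004, 0.005]
ft_force: [0.8, 0.9, 5.4]
gripper_width: 0.0478
```

>>> {"method": "play_rows", "body": {
  "rows": [
    [[0,0,0,0,62],[0,0,0,0,62],[0,0,0,0,62],[0,0,-0.5,0,62],[0,0,-1.5,0,62],[0,0,-2.5,0,62],[0,0,-3.3,0,62],[0,0,-3.3,0,62]]
  ]
}}

```text
clock: 42.68
position: [0.4893, 0.2866, 0.1489]
tcp_rot: [-0.693, 0.721, -0.004, 0.008]
ft_force: [0.1, 0.1, -0.0]
gripper_width: 0.0617
```

```bash
python3 - <<'E'
from h import *
s=observe();print(tcp(),s["tcp_rot"],s["ft_force"])
tray();
a=snap("side");c=a[240:320,230:315];cv2.imwrite("pics/m4.png",c)
d=cv2.absdiff(cv2.imread("pics/m2.png"),c)[10:45,25:60].mean(2);print(d.mean(),d.max(),(d>25).sum())
print(sh([.6122,-.208,.18]),sh([.6122,-.208,.08]))
E
```

```text
[0.48932207 0.28655874 0.18588725] [-0.69296986  0.72091336 -0.00420284  0.0076839 ] [ 0.12361019  0.07840605 -0.03623554]
top [372.3 190.5] [10 10 79] [ 0.6094 -0.2076]
side [331.1 175.6] [11  8 80] [ 0.6129 -0.2085]
side [288.  208.4] [ 33  45 488] [0.6371 0.0124]
side [340.  216.8] [ 24  36 121] [ 0.4763 -0.0456]
2.806530612244898 59.666666666666664 34
[16.27 -4.8   0.13] [16.28 -4.76  3.46]
```

>>> {"method": "play_rows", "body": {
  "rows": [
    [[1,-0.3,0,0,64],[2.3,-0.7,0,0,64],[3.8,-1.1,0,0,64],[5.3,-1.6,0,0,64],[6.8,-2,0,0,64],[8.3,-2.5,0,0,64],[9.8,-2.9,0,0,64],[11.3,-3.4,0,0,64],[12.8,-3.8,0,0,64],[14.3,-4.3,0,0,64],[15.5,-4.6,0,0,64],[16.27,-4.8,0.5,0,64],[16.27,-4.8,1.5,0,64],[16.27,-4.78,2.5,0,64],[16.28,-4.76,3.4,0,64],[16.28,-4.76,3.4,0,64],[16.28,-4.76,3.4,0,64]]
  ],
  "squeeze": 40
}}

```text
clock: 44.95
position: [0.6124, -0.2075, 0.0448]
tcp_rot: [-0.693, 0.721, -0.004, 0.005]
ft_force: [0.3, -0.1, -0.2]
gripper_width: 0.0637
```

```bash
python3 - <<'E'
from h import *
s=observe();print(tcp(),s["tcp_rot"],s["ft_force"],sh([.6124,-.208,.026]),s["gripper_width"])
E
```

```text
[ 0.61235405 -0.20752751  0.08184617] [-0.69328803  0.7206354  -0.0035467   0.00487429] [ 0.27529713 -0.05569875 -0.1841876 ] [0.02 0.02 1.86] 0.06372355393045623
```

>>> {"method": "play_rows", "body": {
  "rows": [
    [[0,0,0.8,0,64],[0,0,1.5,0,64],[0,0,1.85,0,64],[0,0,1.85,0,64],[0,0,1.85,0,64],[0,0,1.85,0,40],[0,0,1.85,0,40],[0,0,1.85,0,40],[0,0,1.85,0,40],[0,0,1.4,0,40],[0,0,0,0,40],[0,0,-1.5,0,40],[0,0,-3,0,40],[0,0,-3.4,0,40],[0,0,-3.4,0,40]]
  ]
}}

```text
clock: 46.82
position: [0.6111, -0.2076, 0.1472]
tcp_rot: [-0.693, 0.721, -0.004, 0.005]
ft_force: [0.5, 0.7, -1.5]
gripper_width: 0.0485
```

```bash
python3 - <<'E'
from h import *
s=observe();print(tcp(),s["tcp_rot"],s["ft_force"],sh([.488,.285,.142]),s["gripper_width"])
E
```

```text
[ 0.61112586 -0.20763843  0.1842275 ] [-0.69330047  0.72062086 -0.00380595  0.00505453] [ 0.46905112  0.68066205 -1.47299049] [-16.25   4.75   1.38] 0.04846304944865056
```

>>> {"method": "play_rows", "body": {
  "rows": [
    [[-1,0.3,0,0,40],[-2.3,0.7,0,0,40],[-3.8,1.1,0,0,40],[-5.3,1.6,0,0,40],[-6.8,2,0,0,40],[-8.3,2.5,0,0,40],[-9.8,2.9,0,0,40],[-11.3,3.3,0,0,40],[-12.8,3.8,0,0,40],[-14.3,4.2,0,0,40],[-15.5,4.6,0,0,40],[-16.25,4.75,0.4,0,40],[-16.25,4.75,0.9,0,40],[-16.25,4.75,1.38,0,40],[-16.25,4.75,1.38,0,40],[-16.25,4.75,1.38,0,40]]
  ]
}}

```text
clock: 48.82
position: [0.4886, 0.2838, 0.105]
tcp_rot: [-0.693, 0.721, -0.004, 0.005]
ft_force: [0.4, 0.5, -1.0]
gripper_width: 0.0485
```

```bash
python3 - <<'E'
from h import *
s=observe();print(tcp(),s["tcp_rot"],s["ft_force"],sh([.4878,.285,.118]),s["gripper_width"])
E
```

```text
[0.4886134  0.2838279  0.14201626] [-0.69263594  0.72125958 -0.00403744  0.00487534] [ 0.38358231  0.53154774 -1.02607554] [-0.04  0.04  0.8 ] 0.048490445544699716
```

>>> {"method": "play_rows", "body": {
  "rows": [
    [[-0.04,0.04,0.2,0,40],[-0.04,0.04,0.4,0,40],[-0.04,0.04,0.6,0,40],[-0.04,0.04,0.78,0,40],[-0.04,0.04,0.78,0,40]]
  ]
}}

```text
clock: 49.45
position: [0.4874, 0.285, 0.0811]
tcp_rot: [-0.693, 0.721, -0.004, 0.004]
ft_force: [0.2, -0.3, -1.3]
gripper_width: 0.0485
```

>>> {"method": "play_rows", "body": {
  "rows": [
    [[0,0,0.1,0,40],[0,0,0.25,0,40],[0,0,0.4,0,40],[0,0,0.55,0,40],[0,0,0.7,0,40],[0,0,0.85,0,40],[0,0,1,0,40],[0,0,1.15,0,40],[0,0,1.15,0,40],[0,0,1.15,0,40]]
  ],
  "squeeze": 60
}}

```text
clock: 50.7
position: [0.4898, 0.2861, 0.0477]
tcp_rot: [-0.693, 0.721, -0.004, 0.007]
ft_force: [0.4, 0.5, 7.0]
gripper_width: 0.0479
```

>>> {"method": "play_rows", "body": {
  "rows": [
    [[0,0,0,0,62],[0,0,0,0,62],[0,0,0,0,62],[0,0,-0.5,0,62],[0,0,-1.5,0,62],[0,0,-2.5,0,62],[0,0,-3.3,0,62],[0,0,-3.3,0,62]]
  ]
}}

```text
clock: 51.7
position: [0.4895, 0.2866, 0.1491]
tcp_rot: [-0.693, 0.721, -0.005, 0.009]
ft_force: [0.5, -0.3, -0.2]
gripper_width: 0.0621
```

```bash
python3 - <<'E'
from h import *
s=observe();print(tcp(),s["tcp_rot"],s["ft_force"],s["joints"])
tray();
a=snap("side");c=a[240:320,230:315];cv2.imwrite("pics/m5.png",c)
d=cv2.absdiff(cv2.imread("pics/m4.png"),c)[10:45,25:60].mean(2);print(d.mean(),d.max(),(d>25).sum())
# handle bar in front of the open drawer
print(sh([.42,-.155,.19]))
E
```

```text
[0.48951479 0.2865729  0.18605634] [-0.69250417  0.72134262 -0.00481669  0.00892158] [ 0.47117662 -0.3259707  -0.16837484] [-0.64964815  0.67241025  0.05748215  1.82514734 -0.04970388  0.62626651
 -2.17658362]
side [287.5 204.2] [ 19  32 401] [ 0.6505 -0.003 ]
side [339.9 217. ] [ 24  36 127] [ 0.476  -0.0446]
side [290.4 227.3] [33 17 87] [0.5788 0.0779]
2.022312925170068 51.333333333333336 22
[14.76  1.65 -0.29]
```

All four are loaded and the tray shows no puck. Next I'll move in front of the handle with closed fingers, clear of the turquoise magazine.

>>> {"method": "play_rows", "body": {
  "rows": [
    [[1,0.1,-0.3,0,5],[2.4,0.2,-0.3,0,5],[3.9,0.3,-0.3,0,5],[5.4,0.5,-0.3,0,5],[6.9,0.6,-0.3,0,5],[8.4,0.8,-0.3,0,5],[9.9,1,-0.3,0,5],[11.4,1.1,-0.3,0,5],[12.9,1.3,-0.3,0,5],[14.4,1.4,-0.3,0,5],[15.85,1.52,-0.3,0,5],[15.85,1.52,-0.3,0,5],[15.85,1.52,1,0,5],[15.85,1.52,1,0,5]]
  ]
}}

```text
clock: 53.6
position: [0.4212, -0.1858, 0.1122]
tcp_rot: [-0.693, 0.721, -0.001, 0.005]
ft_force: [-0.3, 1.0, 0.3]
gripper_width: 0.0048
```

```bash
python3 - <<'E'
from h import *
s=observe();print(tcp(),s["tcp_rot"],s["gripper_width"],s["joints"])
t=np.array([.425,-.188,.032]);u=np.array([np.cos(.09),np.sin(.09),0])
for d in(0,.02,.18,.19,.2):print(d,sh(t+d*u))
a=snap("side");b=snap("top");cv2.imwrite("pics/f1.png",np.hstack([cv2.resize(a[130:290,220:420],None,fx=2,fy=2.5),cv2.resize(b[150:310,260:460],None,fx=2,fy=2.5)]))
E
```

```text
[ 0.4211909  -0.18582181  0.14916234] [-0.69322373  0.72070602 -0.00114855  0.0047303 ] 0.004822582106905288 [ 0.36886751  0.63702139 -0.07514071  2.14443907  0.10736614  0.35683859
 -1.40162298]
0 [ 0.09 -0.1   3.91]
0.02 [ 0.   -0.76  3.91]
0.18 [-0.68 -6.05  3.96]
0.19 [-0.73 -6.38  3.96]
0.2 [-0.77 -6.71  3.96]
```

View pics/f1.png

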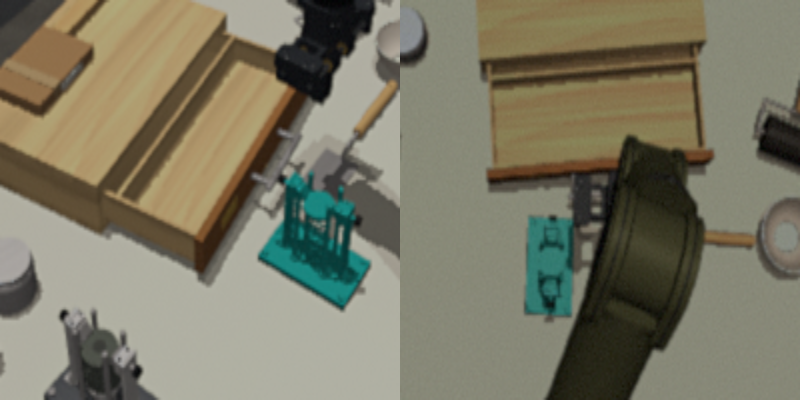

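The tray is empty and the fingers hang in front of the bar, with the body clear of the turquoise magazine's posts. Lower and push.

>>> {"method": "play_rows", "body": {
  "rows": [
    [[0.09,-0.1,1,0,5],[0.09,-0.1,2,0,5],[0.09,-0.1,3,0,5],[0.09,-0.1,3.9,0,5],[0.09,-0.1,3.9,0,5],[0,-0.76,3.9,0,5],[-0.02,-0.9,3.9,0,5],[-0.05,-1.2,3.9,0,5],[-0.1,-1.6,3.92,0,5],[-0.15,-2,3.92,0,5],[-0.2,-2.4,3.92,0,5],[-0.25,-2.8,3.92,0,5],[-0.3,-3.2,3.93,0,5],[-0.35,-3.6,3.93,0,5],[-0.4,-4,3.94,0,5],[-0.45,-4.4,3.94,0,5],[-0.5,-4.8,3.95,0,5],[-0.55,-5.2,3.95,0,5],[-0.6,-5.5,3.95,0,5],[-0.6,-5.5,3.95,0,5]]
  ]
}}

```text
clock: 56.2
position: [0.5922, -0.175, -0.002]
tcp_rot: [-0.693, 0.721, -0.005, 0.007]
ft_force: [0.2, -0.1, -0.2]
gripper_width: 0.0051
```

>>> {"method": "play_rows", "body": {
  "rows": [
    [[-0.03,-0.25,0,0,5],[-0.06,-0.5,0,0,5],[-0.07,-0.6,0,0,5],[-0.08,-0.7,0,0,5],[-0.08,-0.7,0,0,5]]
  ]
}}

```text
clock: 56.82
position: [0.6136, -0.1733, -0.0018]
tcp_rot: [-0.693, 0.721, -0.005, 0.007]
ft_force: [-1.6, 0.5, -1.2]
gripper_width: 0.0051
```

>>> {"method": "play_rows", "body": {
  "rows": [
    [[-0.01,-0.1,0,0,5],[-0.02,-0.2,0,0,5],[-0.02,-0.2,0,0,5]]
  ]
}}

```text
clock: 57.2
position: [0.6165, -0.1731, -0.002]
tcp_rot: [-0.693, 0.721, -0.003, 0.005]
ft_force: [-8.5, 1.1, 3.1]
gripper_width: 0.0049
```

>>> {"method": "play_rows", "body": {
  "rows": [
    [[-0.01,-0.1,0,0,5],[-0.02,-0.2,0,0,5],[-0.02,-0.2,0,0,5]]
  ]
}}

```text
clock: 57.58
position: [0.6161, -0.173, -0.0021]
tcp_rot: [-0.693, 0.721, 0.002, 0.0]
ft_force: [-13.5, 0.8, 10.2]
gripper_width: 0.0051
```

>>> {"method": "play_rows", "body": {
  "rows": [
    [[-0.02,-0.2,0,0,5],[-0.02,-0.35,0,0,5],[-0.02,-0.35,0,0,5]]
  ]
}}

```text
clock: 57.95
position: [0.6153, -0.173, -0.0021]
tcp_rot: [-0.693, 0.721, 0.01, -0.007]
ft_force: [-23.0, 1.9, 19.6]
gripper_width: 0.0051
```

>>> {"method": "play_rows", "body": {
  "rows": [
    [[0,0.5,0,0,5],[0,1.2,0,0,5],[0,1.2,-1,0,5],[0,1.2,-2.5,0,5],[0,1.2,-4,0,5],[1,1.2,-5,0,5],[2.5,1.2,-5.5,0,5],[4,1.2,-5.5,0,5],[5.5,1.2,-5.5,0,5],[7,1.2,-5.5,0,5],[7,1.2,-5.5,0,5],[7,1.2,-5.5,0,5]]
  ]
}}

```text
clock: 59.45
position: [0.5762, -0.3818, 0.1635]
tcp_rot: [-0.693, 0.721, 0.009, -0.006]
ft_force: [0.5, 0.4, -0.4]
gripper_width: 0.0052
```

```bash
python3 - <<'E'
from h import *
s=observe();print(tcp(),s["ft_force"])
a=snap("side");b=snap("top")
d0=cv2.imread("pics/side0.png");d=cv2.absdiff(d0,a)[140:230,260:350].mean(2);print("unit diff side",d.mean(),(d>30).sum())
d=cv2.absdiff(cv2.imread("pics/top0.png"),b);print("top diff unit",d[160:195,300:415].mean())
m=cv2.absdiff(cv2.imread("pics/top0.png"),b).mean(2)
n,l,st,ce=cv2.connectedComponentsWithStats((m>30).astype(np.uint8));print([(c.round(),s_[4]) for c,s_ in zip(ce[1:],st[1:]) if s_[4]>12])
cv2.imwrite("pics/f2.png",np.hstack([cv2.resize(a[130:320,220:420],None,fx=2,fy=2.5,interpolation=cv2.INTER_CUBIC),cv2.resize(b[150:250,220:420],None,fx=2,fy=4.75,interpolation=cv2.INTER_CUBIC)]))
E
```

```text
[ 0.57619216 -0.38176652  0.20048718] [ 0.52229597  0.35000992 -0.365792  ]
unit diff side 9.487572016460907 231
top diff unit 12.505010351966874
[(array([444., 304.]), np.int32(22906)), (array([316., 185.]), np.int32(14)), (array([447., 210.]), np.int32(49)), (array([243., 216.]), np.int32(128)), (array([307., 347.]), np.int32(13)), (array([294., 353.]), np.int32(49)), (array([305., 390.]), np.int32(144)), (array([322., 394.]), np.int32(58))]
```

View pics/f2.png

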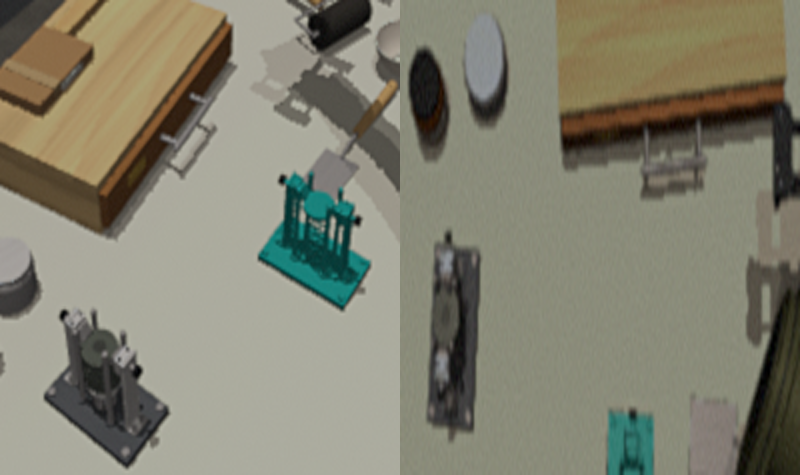

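```bash
python3 -c "
from rig import *
print(close_job())"
```

```text
the job is handed in; nothing more can be done
None
```

I pulled the drawer open, loaded all four pucks in it into the grey magazine one at a time, and pushed the drawer shut. The job was handed in at about 60 s.

**What the last checks showed**
- **Tray:** empty in both views before I shut the drawer.
- **Magazine:** I viewed crops after the first and second pucks, and both were held at mouth level under the latches. After the third and fourth I only compared pictures by pixel difference. The final picture shows the stack's top still at mouth level.
- **Drawer:** it stopped against its end with 23 N of push, far above its 3 N of friction, and looked shut in both views.
- **Other things:** I saw nothing moved, and the robot stood clear. A small picture difference beside the brayer at top (447,210) is, I think, the arm's shadow; I did not check it further.

**What failed or disagreed**
- **Height reading:** the reported tool height was about 37 mm too low. My first try at the handle closed above the bar, without moving the drawer. I found the offset by touching the table, with 18 N of contact, and corrected for it.
- **Puck detection:** the trained networks found no pucks in the tray, so I located them by colour in the two cameras. The cameras differed by about 4 mm along x.

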